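# Park the loose parts of a refractometer

### The job

The measurements are over: put the refractometer's four loose parts on their parking mats, each upright and squarely inside the white outline that matches its shape and size - the glass beaker on the large round mat, the black lamp on the small round one, the steel prism cover along the oblong one and the square calibration block on the square one. Set each down gently, not dropped, let go of everything, and leave the amber jar and the white dish where they are.

Things in the scene. Friction and masses are not known exactly. Their poses are not given: they have to be found in the camera images.
- beaker_mid (a point): Small amber glass beaker, open at the top, standing upright: 50 mm outer diameter, 62 mm tall, wall 3 mm, about 90 g. The point is its centre, half-way up (31 mm above its foot); z up.
- lamp_mid (a point): Lamp of the refractometer: black upright cylinder with a steel collar and a lens on top, 30 mm diameter, 66 mm tall, about 100 g. The point is its centre, half-way up (33 mm above its foot); z up.
- cover_mid (a point): Prism cover: oblong bright steel block 66 x 32 x 26 mm with two black thumbscrews (14 mm diameter, 8 mm tall, 22 mm either side of the middle) on top, 34 mm tall over all, about 160 g. The point is its centre, half-way up the 34 mm (17 mm above its foot); x along the 66 mm length, y across the 32 mm width, z up. Either end may point either way.
- testblock_mid (a point): Calibration block: square dark steel block with a small glass window in its top, 36 x 36 mm, 34 mm tall, about 120 g. The point is its centre, half-way up (17 mm above its foot); x and y along its sides, z up.
- mat_large_round: Large round parking mat for the beaker: black rubber disc 86 mm in diameter, 4 mm thick, fixed to the bench, with a white circle of 64 mm inner diameter. Origin at the centre of its underside, on the bench.
- mat_small_round: Small round parking mat for the lamp: black rubber disc 66 mm in diameter, 4 mm thick, fixed to the bench, with a white circle of 44 mm inner diameter. Origin at the centre of its underside, on the bench.
- mat_oblong: Oblong parking mat for the prism cover: black rubber, 102 x 68 mm, 4 mm thick, fixed to the bench, with a white rectangle of 80 x 46 mm inside. Origin at the centre of its underside; x along its length, y across.
- mat_square: Square parking mat for the calibration block: black rubber, 72 x 72 mm, 4 mm thick, fixed to the bench, with a white square of 50 x 50 mm inside. Origin at the centre of its underside; x and y along its sides.
- dropper: Bystander: amber jar with a black cap, 40 mm diameter, 75 mm tall, standing beyond the work. Origin at the centre of its underside. Not to be moved.
- dish: Bystander: low white dish, 80 mm diameter, 16 mm tall, standing beyond the work. Origin at the centre of its underside. Not to be moved.
Not all that is in view belongs to the job. Leave any turquoise look-alike of the mat_small_round alone.

How it is judged:
By the outcome, as a careful person would: the job done as asked, in the order asked, and still so for the second after the job is handed in, with the robot touching nothing.
It also fails if it takes over 118 s, if anything falls off the work surface, if the arm or the gripper's body presses on something with over 40 N, if the wrist force passes 120 N, or if a joint passes its speed limit or range.

### The arm

A 6-joint arm with a two-finger parallel gripper is mounted at the origin on the work surface. World frame = base frame: x ahead of the robot, y to its left, z up, the work surface at z = 0. Lengths are in mm, angles in degrees, forces in N, time in s.
With the tool pointing down it reaches from about 400 to 925 mm from the base axis. Payload 12.5 kg.
Tool frame: the origin (TCP) lies at the very end of the fingers, on their centre line; the grasp point (between the pads) lies 19 mm behind it; x points along the fingers, y is the direction in which the jaws open and shut, and the axes are right-handed (so a half turn about x gives the same grasp; the last joint's range is limited). The gripper opens to 95 mm and grips with 3 to 60 N. Pads are 20 mm wide; open, the fingers measure 119 mm over their backs; the gripper's body (75 mm by 180 mm) begins 59 mm behind the grasp point.
Start: joints at [-81.624, 28.126, 89.318, -0, 62.55, -6.05], TCP at [155.74, -605.306, 186.161] pointing down, gripper open.
Joint ranges: [-177.58, 177.58], [-47.91, 125.51], [2.72, 160], [-65.01, 245.01], [3.68, 167.84], [-153.87, 153.87]. Speed limits (degrees/s): [127.2, 127.2, 159.86, 180, 180, 180].

### API

Orientations are given as [roll, pitch, yaw] about the fixed x, y, z axes, in that order (R = Rz(yaw) Ry(pitch) Rx(roll)).
In Python, from bench import env gives the robot as it stands.
- The arm moves only by the tool jog_arm, never from a script. Its argument "steps" is a list of rows, each a list of 3 entries, a list of its own where there are three numbers: the turn, a rotation vector about the tool's x, y, z in units of 360 degrees (1.0 is 360 degrees), then the shift along the tool's x, y, z in units of 0.15 m (1.0 is 0.15 m), then the closure in counts, from 0 (fully open) to 255 (shut). A call has 1 to 20 rows; each row is the pose to reach, as a shift and turn from the pose commanded when the call began, along the tool's axes at that moment, turning the shorter way round; what a row does not reach only later rows make up. A row lasts 1/12 s, in which the tool goes at most 41.7 mm and 7.16 degrees, less where a joint would pass 70% of its speed; a pose out of reach is approached as far as the arm can. A call with a number of a shift or a turn outside -1 to 1 is refused whole. A call with a gripper value outside its range is refused whole. The fingers move at their own pace and stop on an object; "force" is the grip in N (left out, the last holds). Time passes only in rows, so rows that repeat a pose let the fingers close. It gives the time, the measured TCP pose, the force and the opening at its end, in the units of the state.
- env.get_state(): the state, without advancing time (a new reading comes with each control period).
- env.capture(name): name is "scene" or "side" or "wrist"; returns a dict with "color" (384x512x3 uint8, red, green, blue), "depth" (384x512 float32, mm along the optical axis (not along the pixel's ray), 0 where there is no reading), "vfov" (degrees; the focal length in pixels is half the picture's height over the tangent of half this angle, whatever the lens; pixels are square), "cx", "cy" (the principal point, pixels), "cam_to_world" (4x4, takes a point from camera to world coordinates). Camera axes: x right, y down, z forward; pixel columns grow to the right and rows downward; lengths in mm; the calibration is good to about 2 mm. A picture is of the moment at which its call begins.
- env.sign_off(): hands the job in, once; it reports no verdict.
The state is a dict: "t": time; "qpos": joint angles; "dq": joint speeds; "effort": joint torques, N m; "eef_pos": TCP position; "eef_rot": TCP orientation; "ft_force": force on the tool from outside, world axes, zero at the start; "moment": the same for the moment, N m; "width": finger opening in mm.
Only numpy, scipy, OpenCV 4.12 (cv2) and the standard library are available. Lean on these libraries where they do the work, as an engineer would, in place of code of your own. Each camera call takes 0.05 s, during which the arm holds its last target. There are 200 camera calls.

## Working session

There is one attempt and no reset: what is moved stays moved. The work goes in short steps, Python scripts to look and compute and a tool call to move; the robot and the scene stay as the last step left them, time stands still between calls to the robot, and variables do not carry over. Pictures are saved under pics/ and viewed, about 12 in all and at most 16, crops included, and the job is handed in when it is done.

Besides the shell and the picture viewer there is one more tool, called after "Call:" as name([rows], argument=value, ...), one row to a line, values as JSON. jog_arm: Moves the arm, as the interface text tells. Its arguments: {"type":"object","properties":{"steps":{"type":"array","items":{"type":"array"}},"force":{"type":"number"}},"required":["steps"]}

```bash
mkdir -p pics; cat > h.py <<'E'
import numpy as np, cv2
from bench import env
def cap(n):
    c=env.capture(n); h=c["color"].shape[0]; c["f"]=h/2/np.tan(np.radians(c["vfov"]/2)); return c
def cloud(c):
    d=c["depth"]; v,u=np.mgrid[:d.shape[0],:d.shape[1]]
    p=np.stack([(u-c["cx"])/c["f"]*d,(v-c["cy"])/c["f"]*d,d,np.ones_like(d)],-1)@np.array(c["cam_to_world"]).T
    return p[...,:3]
def save(c,n): cv2.imwrite("pics/%s.png"%n,c["color"][...,::-1])
E
python3 - <<'E'
from h import *
a=cap("scene");b=cap("side")
np.savez("s.npz",c=cloud(a),d=a["depth"],col=a["color"]);np.savez("b.npz",c=cloud(b),d=b["depth"],col=b["color"])
save(a,"scene0");save(b,"side0")
print(env.get_state());print(np.round(a["cam_to_world"],2),np.round(b["cam_to_world"],2),a["f"])
E
```

```text
{'t': 0.1, 'qpos': array([-8.16228356e+01,  2.81588681e+01,  8.93477526e+01,  6.07022238e-04,
        6.25487802e+01, -6.05280634e+00]), 'dq': array([ 0.01141917,  0.00921181, -0.15583221, -0.01266191, -0.05624128,
        0.07480385]), 'effort': array([ 2.36263128e-03, -6.13624477e+01, -2.58606577e+01,  6.93905982e-02,
        4.69979353e-02, -5.93243863e-05]), 'eef_pos': array([ 155.71095117, -605.03486993,  185.63326605]), 'eef_rot': array([-96.60960678,  89.94459648,  97.82008388]), 'ft_force': array([-0.37775734,  0.09910668, -0.39698158]), 'moment': array([-0.04390386,  0.02631303,  0.02162036]), 'width': 95.33965762372657}
[[ 8.10000e-01  3.70000e-01 -4.60000e-01  1.02405e+03]
 [ 5.90000e-01 -5.30000e-01  6.20000e-01 -6.27510e+02]
 [-1.00000e-02 -7.70000e-01 -6.40000e-01  7.32110e+02]
 [ 0.00000e+00  0.00000e+00  0.00000e+00  1.00000e+00]] [[-7.8000e-01 -3.4000e-01  5.2000e-01 -3.9860e+01]
 [-6.2000e-01  4.2000e-01 -6.6000e-01  7.6235e+02]
 [ 0.0000e+00 -8.4000e-01 -5.4000e-01  6.4421e+02]
 [ 0.0000e+00  0.0000e+00  0.0000e+00  1.0000e+00]] 454.2933453329534
```

View pics/scene0.png

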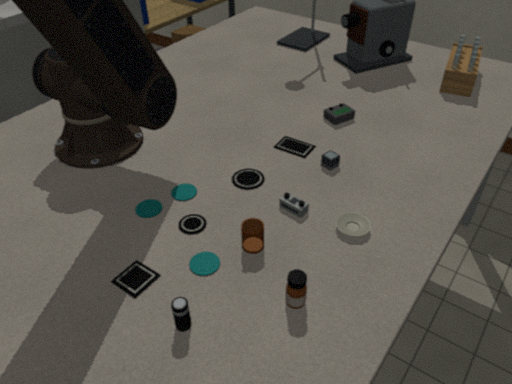

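View pics/side0.png

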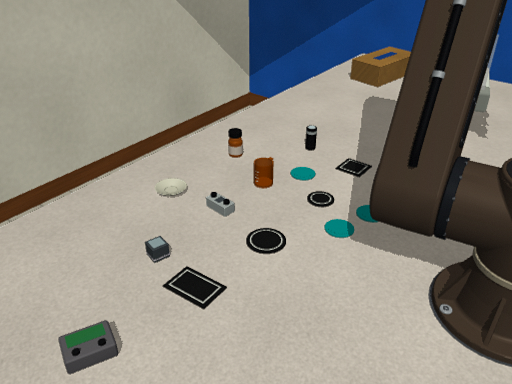

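The scene view shows these, by pixel:
- **Parts:** lamp (181,313), beaker (252,236), cover (293,204), block (330,159).
- **Mats:** square (136,279), small round (192,224), large round (248,179), oblong (295,147).
- **Leave alone:** jar (296,288), dish (353,226), and turquoise decoys at (149,208), (184,192) and (205,264).

The side view agrees.

```bash
python3 - <<'E'
from h import *
S={'s':dict(lamp=(181,313),beaker=(252,236),cover=(293,204),block=(330,159),msq=(136,279),msr=(192,224),mlr=(248,179),mob=(295,147),jar=(296,288),dish=(353,226)),
'b':dict(lamp=(311,137),beaker=(263,172),cover=(221,204),block=(157,248),msq=(354,167),msr=(320,199),mlr=(266,240),mob=(195,287),jar=(236,143),dish=(171,187))}
for k in S['s']:
  for n in 'sb':
    z=np.load(n+".npz");c=z['c'];col=z['col'].astype(int)
    u,v=S[n][k]; R=45
    sl=(slice(max(v-R,0),v+R),slice(max(u-R,0),u+R)); p=c[sl].reshape(-1,3);q=col[sl].reshape(-1,3);ok=(z['d'][sl].reshape(-1)>0)
    if k[0]=='m':
      m=ok&(abs(p[:,2]-3)<8)&(q.max(1)<60)
    else: m=ok&(p[:,2]>9)
    vv,uu=np.mgrid[sl]
    mask=m.reshape(vv.shape).astype(np.uint8)
    if k[0]=='m': mask=cv2.morphologyEx(mask,cv2.MORPH_CLOSE,np.ones((5,5)))
    nl,lab,st,ce=cv2.connectedComponentsWithStats(mask)
    # component nearest seed
    L=min(range(1,nl),key=lambda i:np.hypot(ce[i][0]+uu[0,0]-u,ce[i][1]+vv[0,0]-v)-st[i][4]*.02)
    P=p[(lab==L).reshape(-1)&ok]
    zt=np.percentile(P[:,2],97)
    T=P if k[0]=='m' else P[P[:,2]>zt-(14 if k=='cover' else 6)]
    r=cv2.minAreaRect(T[:,:2].astype(np.float32))
    print(k,n,len(P),'ztop %.1f zmed %.1f'%(zt,np.median(P[:,2])),'rect',np.round(r[0],1),np.round(r[1],1),round(r[2],1),'xyext',np.round(P[:,:2].min(0)),np.round(P[:,:2].max(0)))
E
```

```text
lamp s 511 ztop 70.6 zmed 55.7 rect [ 617.4 -314.4] [28.2 30. ] 78.2 xyext [ 602. -329.] [ 633. -299.]
lamp b 222 ztop 66.1 zmed 42.5 rect [ 616.  -308.4] [28.6 24.1] 37.4 xyext [ 601. -325.] [ 633. -292.]
beaker s 707 ztop 65.4 zmed 43.8 rect [603.8 -75.9] [46.8 51.6] 36.9 xyext [ 579. -107.] [629. -49.]
beaker b 493 ztop 61.1 zmed 43.0 rect [603.6 -72.6] [45.2 53. ] 38.8 xyext [ 577. -103.] [628. -46.]
cover s 417 ztop 36.9 zmed 27.4 rect [611.5  77.7] [37.1 66.3] 81.3 xyext [577.  57.] [645. 101.]
cover b 367 ztop 33.5 zmed 23.7 rect [610.1  80.3] [36.7 67. ] 82.1 xyext [576.  63.] [645. 103.]
block s 255 ztop 38.8 zmed 31.6 rect [597.3 282.7] [37.8 38.3] 77.2 xyext [573. 261.] [617. 304.]
block b 402 ztop 34.5 zmed 30.5 rect [597.7 286.6] [37.3 38.7] 73.9 xyext [574. 265.] [620. 308.]
msq s 987 ztop 9.1 zmed 6.8 rect [ 463.6 -290.3] [72.8 73.8] 89.5 xyext [ 426. -327.] [ 501. -254.]
msq b 351 ztop 4.9 zmed 2.6 rect [ 462.5 -289.2] [77.8 73. ] 88.2 xyext [ 426. -328.] [ 500. -250.]
msr s 439 ztop 9.7 zmed 6.9 rect [ 449.3 -102. ] [60.4 65.7] 43.8 xyext [ 416. -136.] [482. -71.]
ms
[... 171 characters left out ...]
65.] [495. 151.]
mlr b 776 ztop 5.2 zmed 2.9 rect [452.3 110.4] [81.7 86. ] 39.7 xyext [410.  66.] [495. 154.]
mob s 487 ztop 10.0 zmed 6.8 rect [472.6 301.4] [100.   71.7] 1.6 xyext [423. 265.] [523. 338.]
mob b 1367 ztop 5.2 zmed 3.0 rect [472.6 306. ] [103.   69.6] 3.1 xyext [420. 270.] [525. 343.]
jar s 716 ztop 78.7 zmed 54.5 rect [ 758.4 -147.3] [35.7 35.8] 50.9 xyext [ 740. -169.] [ 779. -130.]
jar b 361 ztop 74.4 zmed 45.1 rect [ 757.3 -143.7] [33.9 38. ] 77.0 xyext [ 737. -161.] [ 777. -122.]
dish s 561 ztop 19.7 zmed 14.8 rect [755.3  99.1] [76.7 78.4] 48.2 xyext [717.  59.] [795. 138.]
dish b 261 ztop 16.1 zmed 12.4 rect [756.4 101.2] [75.6 78.3] 80.6 xyext [717.  62.] [797. 139.]
```

```bash
cat >> h.py <<'E'
from scipy.spatial.transform import Rotation as Ro
def plan(*wps):
    """wps: (x,y,z,jaw_angle deg in world mod 180, or None). prints turn about tool x (rev), shift/150 in tool axes"""
    s=env.get_state(); R=Ro.from_euler('xyz',s["eef_rot"],degrees=True).as_matrix(); p=s["eef_pos"]
    ja=np.degrees(np.arctan2(R[1,1],R[0,1]))
    tilt=np.degrees(np.arccos(-R[2,0]))
    print('t',round(s["t"],2),'tcp',p.round(1),'jaw',ja.round(2),'tilt',tilt.round(2),'w',round(s["width"],1),'F',s["ft_force"].round(1),'q',s["qpos"].round(0))
    for w in wps:
        sh=R.T@(np.array(w[:3])-p)/150
        d=0 if w[3] is None else (w[3]-ja+90)%180-90
        print(w,'turn_x',round(-d/360,4),'shift',sh.round(3))
E
python3 - <<'E'
from h import *
plan((604,-75,190,None),(604,-75,190,0),(604,-75,190,90))
s=env.get_state();print(Ro.from_euler('xyz',s["eef_rot"],degrees=True).as_matrix().round(3))
E
```

```text
t 0.1 tcp [ 155.7 -605.   185.6] jaw -75.57 tilt 0.06 w 95.3 F [-0.4  0.1 -0.4] q [-82.  28.  89.   0.  63.  -6.]
(604, -75, 190, None) turn_x 0.0 shift [-0.026 -2.677 -3.775]
(604, -75, 190, 0) turn_x -0.2099 shift [-0.026 -2.677 -3.775]
(604, -75, 190, 90) turn_x 0.0401 shift [-0.026 -2.677 -3.775]
[[-0.     0.249 -0.968]
 [ 0.001 -0.968 -0.249]
 [-1.    -0.001 -0.   ]]
```

Call:
jog_arm([
  [[0.04,0,0],[0,-1,-1],0],
  [[0.04,0,0],[0,-1,-1],0],
  [[0.04,0,0],[0,-1,-1],0],
  [[0.04,0,0],[0,-1,-1],0],
  [[0.04,0,0],[0,-1,-1],0],
  [[0.04,0,0],[0,-1,-1],0],
  [[0.04,0,0],[0,-1,-1],0],
  [[0.04,0,0],[0,-1,-1],0],
])

```text
t: 0.77
eef_pos: [263.8, -423.1, 186.3]
eef_rot: [101.7, 90.0, -78.2]
ft_force: [-0.2, -0.5, 0.4]
width: 95.3
```

Call:
jog_arm([
  [[0,0,0],[0,-0.77,-0.76],0],
  [[0,0,0],[0,-0.77,-0.76],0],
  [[0,0,0],[0,-0.77,-0.76],0],
  [[0,0,0],[0,-0.77,-0.76],0],
  [[0,0,0],[0,-0.77,-0.76],0],
  [[0,0,0],[0,-0.77,-0.76],0],
])

```text
t: 1.27
eef_pos: [378.4, -307.3, 185.9]
eef_rot: [35.3, 90.0, -144.6]
ft_force: [-0.8, -0.2, -0.5]
width: 95.4
```

Call:
jog_arm([
  [[0,0,0],[0,-0.77,-0.76],0],
  [[0,0,0],[0,-0.77,-0.76],0],
  [[0,0,0],[0,-0.77,-0.76],0],
  [[0,0,0],[0,-0.77,-0.76],0],
  [[0,0,0],[0,-0.77,-0.76],0],
  [[0,0,0],[0,-0.77,-0.76],0],
])

```text
t: 1.77
eef_pos: [492.0, -192.3, 185.6]
eef_rot: [3.8, 90.0, -176.1]
ft_force: [-0.5, -0.4, 0.1]
width: 95.1
```

Call:
jog_arm([
  [[0,0,0],[0,-0.6,-0.5],0],
  [[0,0,0],[0,-0.6,-0.5],0],
  [[0,0,0],[0,-0.6,-0.5],0],
  [[0,0,0],[0,-0.6,-0.5],0],
  [[0,0,0],[0,-0.6,-0.5],0],
  [[0,0,0],[0,-0.6,-0.5],0],
])

```text
t: 2.27
eef_pos: [565.7, -103.6, 185.8]
eef_rot: [15.1, 89.9, -164.9]
ft_force: [-0.9, 0.0, 0.1]
width: 95.0
```

```bash
python3 - <<'E'
from h import *
plan((604,-75,150,90))
a=cap("wrist");save(a,"w1");np.savez("w1.npz",c=cloud(a),d=a["depth"],col=a["color"]);print(np.round(a["cam_to_world"],2))
E
```

```text
t 2.27 tcp [ 565.7 -103.6  185.8] jaw -90.07 tilt 0.05 w 95.0 F [-0.9  0.   0.1] q [-17.  24.  96.  -0.  59.  73.]
(604, -75, 150, 90) turn_x -0.0002 shift [ 0.238 -0.191 -0.256]
[[-0.0000e+00 -9.6000e-01 -2.9000e-01  6.4568e+02]
 [-1.0000e+00  0.0000e+00  0.0000e+00 -1.0452e+02]
 [ 0.0000e+00  2.9000e-01 -9.6000e-01  3.8450e+02]
 [ 0.0000e+00  0.0000e+00  0.0000e+00  1.0000e+00]]
```

View pics/w1.png

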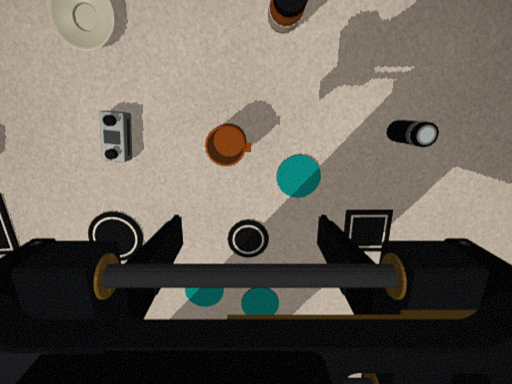

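Wrist view: the beaker is at (226,144) with a spout toward -y at (248,147), so I'll grip it along x. The cover (114,135), lamp (413,133) and the round and square mats (115,238), (248,238), (368,230) are all visible. I'll measure them from this frame.

```bash
cat > m.py <<'E'
from h import *
def meas(z,seeds,R=45):
  c=z['c'];col=z['col'].astype(int)
  for k,(u,v) in seeds.items():
    sl=(slice(max(v-R,0),v+R),slice(max(u-R,0),u+R)); p=c[sl];q=col[sl];ok=z['d'][sl]>0
    m=ok&((abs(p[...,2]-3)<8)&(q.max(-1)<60) if k[0]=='m' else (p[...,2]>12))
    mask=m.astype(np.uint8)
    if k[0]=='m': mask=cv2.morphologyEx(mask,cv2.MORPH_CLOSE,np.ones((7,7)))
    nl,lab,st,ce=cv2.connectedComponentsWithStats(mask)
    L=1+np.argmax(st[1:,4]); P=p[(lab==L)&ok]
    zt=np.percentile(P[:,2],95)
    T=P if k[0]=='m' else P[P[:,2]>zt-(13 if k=='cover' else 6)]
    r=cv2.minAreaRect(T[:,:2].astype(np.float32)); ci=cv2.minEnclosingCircle(T[:,:2].astype(np.float32))
    print(k,len(P),'ztop %.1f med %.1f'%(zt,np.median(P[:,2])),'rect',np.round(r[0],1),np.round(r[1],1),round(r[2],1),'mean',T[:,:2].mean(0).round(1),'circ',np.round(ci[0],1),round(ci[1],1),'ext',T[:,:2].min(0).round(),T[:,:2].max(0).round())
E
python3 - <<'E'
from m import *
meas(np.load("w1.npz"),dict(beaker=(226,144),cover=(114,135),lamp=(413,133),mlr=(115,238),msr=(248,238),msq=(368,230)),34)
E
```

```text
beaker 748 ztop 62.9 med 58.6 rect [604.2 -75. ] [50.  48.6] 42.9 mean [604.5 -77.7] circ [603.6 -77.7] 27.9 ext [ 580. -105.] [629. -50.]
cover 1399 ztop 34.3 med 26.0 rect [611.9  79.3] [32.5 66.3] 84.8 mean [613.3  77.6] circ [612.3  79.4] 35.4 ext [579.  60.] [646.  97.]
lamp 1054 ztop 67.7 med 62.5 rect [ 618.7 -312.6] [29.5 29.1] 76.3 mean [ 618.9 -311.3] circ [ 618.4 -312.7] 15.4 ext [ 604. -328.] [ 633. -298.]
mlr 1581 ztop 5.8 med 4.6 rect [459.2 105.3] [81.3 72.3] 50.3 mean [461.5 103.7] circ [453.2 108. ] 43.2 ext [411.  67.] [496. 150.]
msr 1184 ztop 5.8 med 4.5 rect [ 449.6 -102.2] [64.7 64.3] 50.5 mean [ 450.7 -102. ] circ [ 448.8 -102.3] 34.0 ext [ 416. -134.] [482. -70.]
msq 1593 ztop 5.8 med 4.5 rect [ 464.1 -289.5] [74.5 69.9] 89.9 mean [ 469.5 -290.1] circ [ 468.3 -287.7] 46.8 ext [ 429. -327.] [ 499. -252.]
```

Call:
jog_arm([
  [[-0.25,0,0],[0.238,-0.191,-0.257],0],
  [[-0.25,0,0],[0.238,-0.191,-0.257],0],
  [[-0.25,0,0],[0.238,-0.191,-0.257],0],
  [[-0.25,0,0],[0.238,-0.191,-0.257],0],
  [[-0.25,0,0],[0.238,-0.191,-0.257],0],
  [[-0.25,0,0],[0.238,-0.191,-0.257],0],
  [[-0.25,0,0],[0.238,-0.191,-0.257],0],
  [[-0.25,0,0],[0.238,-0.191,-0.257],0],
  [[-0.25,0,0],[0.238,-0.191,-0.257],0],
  [[-0.25,0,0],[0.238,-0.191,-0.257],0],
  [[-0.25,0,0],[0.238,-0.191,-0.257],0],
  [[-0.25,0,0],[0.238,-0.191,-0.257],0],
  [[-0.25,0,0],[0.238,-0.191,-0.257],0],
  [[-0.25,0,0],[0.238,-0.191,-0.257],0],
  [[-0.25,0,0],[0.238,-0.191,-0.257],0],
  [[-0.25,0,0],[0.238,-0.191,-0.257],0],
])

```text
t: 3.65
eef_pos: [604.7, -73.9, 150.5]
eef_rot: [26.8, 90.0, -63.4]
ft_force: [1.4, -0.5, 0.3]
width: 95.1
```

```bash
python3 -c "
from h import *
plan((604.2,-75,20,0))"
```

```text
t 3.65 tcp [604.7 -73.9 150.5] jaw -0.2 tilt 0.01 w 95.1 F [ 1.4 -0.5  0.3] q [-13.  29.  94.  -0.  57. -13.]
(604.2, -75, 20, 0) turn_x -0.0005 shift [ 0.87  -0.004  0.007]
```

Call:
jog_arm([
  [[0,0,0],[0.4,0,0.007],0],
  [[0,0,0],[0.6,0,0.007],0],
  [[0,0,0],[0.75,0,0.007],0],
  [[0,0,0],[0.87,0,0.007],0],
  [[0,0,0],[0.87,0,0.007],0],
  [[0,0,0],[0.87,0,0.007],0],
  [[0,0,0],[0.87,0,0.007],60],
  [[0,0,0],[0.87,0,0.007],90],
  [[0,0,0],[0.87,0,0.007],110],
  [[0,0,0],[0.87,0,0.007],120],
  [[0,0,0],[0.87,0,0.007],130],
  [[0,0,0],[0.87,0,0.007],150],
  [[0,0,0],[0.87,0,0.007],200],
  [[0,0,0],[0.87,0,0.007],255],
  [[0,0,0],[0.87,0,0.007],255],
  [[0,0,0],[0.87,0,0.007],255],
  [[0,0,0],[0.87,0,0.007],255],
  [[0,0,0],[0.87,0,0.007],255],
], force=15)

```text
t: 5.15
eef_pos: [605.0, -73.9, 20.0]
eef_rot: [-21.5, 90.0, -111.5]
ft_force: [-2.4, 0.1, 3.6]
width: 50.1
```

```bash
python3 -c "
from h import *
plan((604.2,-75,110,0),(453.2,107.5,110,0),(453.2,107.5,24.5,0))"
```

```text
t 5.15 tcp [605.  -73.9  20. ] jaw 0.03 tilt 0.01 w 50.1 F [-2.4  0.1  3.6] q [-13.  38. 100.  -0.  42. -13.]
(604.2, -75, 110, 0) turn_x 0.0001 shift [-0.6   -0.005  0.007]
(453.2, 107.5, 110, 0) turn_x 0.0001 shift [-0.6   -1.011 -1.21 ]
(453.2, 107.5, 24.5, 0) turn_x 0.0001 shift [-0.03  -1.011 -1.21 ]
```

Call:
jog_arm([
  [[0,0,0],[-0.2,0,0],255],
  [[0,0,0],[-0.4,0,0],255],
  [[0,0,0],[-0.6,0,0],255],
  [[0,0,0],[-0.6,0,0],255],
  [[0,0,0],[-0.6,-0.15,-0.18],255],
  [[0,0,0],[-0.6,-0.3,-0.36],255],
  [[0,0,0],[-0.6,-0.45,-0.54],255],
  [[0,0,0],[-0.6,-0.6,-0.72],255],
  [[0,0,0],[-0.6,-0.7,-0.84],255],
  [[0,0,0],[-0.6,-0.7,-0.84],255],
  [[0,0,0],[-0.6,-0.7,-0.84],255],
])

```text
t: 6.07
eef_pos: [499.6, 52.8, 109.7]
eef_rot: [-25.1, 90.0, -115.0]
ft_force: [-0.8, -0.0, -1.1]
width: 50.3
```

Call:
jog_arm([
  [[0,0,0],[0,-0.15,-0.18],255],
  [[0,0,0],[0,-0.25,-0.3],255],
  [[0,0,0],[0,-0.312,-0.379],255],
  [[0,0,0],[0,-0.312,-0.379],255],
  [[0,0,0],[0,-0.312,-0.379],255],
  [[0,0,0],[0,-0.312,-0.379],255],
])

```text
t: 6.57
eef_pos: [454.3, 108.1, 109.8]
eef_rot: [78.5, 90.0, -11.5]
ft_force: [-1.4, -1.0, -0.4]
width: 50.2
```

```bash
python3 -c "
from h import *
plan((453.2,109,24.5,0))
a=cap('wrist');save(a,'w2')
z=dict(c=cloud(a),d=a['depth'],col=a['color']);np.savez('w2.npz',**z)"
```

```text
t 6.57 tcp [454.3 108.1 109.8] jaw -0.01 tilt 0.04 w 50.2 F [-1.4 -1.  -0.4] q [  5.  22. 116.  -0.  42.   5.]
(453.2, 109, 24.5, 0) turn_x -0.0 shift [ 0.569 -0.008 -0.006]
```

View pics/w2.png

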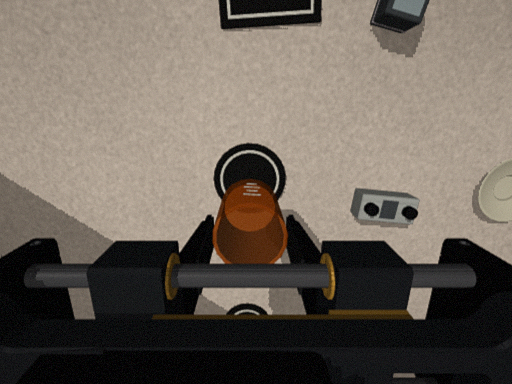

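The beaker is held upright over the large mat (250,178), so I'll lower it.

Call:
jog_arm([
  [[0,0,0],[0.2,-0.007,-0.006],255],
  [[0,0,0],[0.4,-0.007,-0.006],255],
  [[0,0,0],[0.5,-0.007,-0.006],255],
  [[0,0,0],[0.54,-0.007,-0.006],255],
  [[0,0,0],[0.555,-0.007,-0.006],255],
  [[0,0,0],[0.565,-0.007,-0.006],255],
  [[0,0,0],[0.57,-0.007,-0.006],255],
  [[0,0,0],[0.572,-0.007,-0.006],255],
  [[0,0,0],[0.572,-0.007,-0.006],255],
  [[0,0,0],[0.572,-0.007,-0.006],255],
  [[0,0,0],[0.572,-0.007,-0.006],255],
])

```text
t: 7.53
eef_pos: [452.3, 109.8, 24.5]
eef_rot: [88.6, 90.0, -1.4]
ft_force: [0.7, -0.3, -1.6]
width: 50.1
```

Call:
jog_arm([
  [[0,0,0],[0,0,0],115],
  [[0,0,0],[0,0,0],100],
  [[0,0,0],[0,0,0],85],
  [[0,0,0],[0,0,0],60],
  [[0,0,0],[0,0,0],30],
  [[0,0,0],[0,0,0],0],
  [[0,0,0],[0,0,0],0],
  [[0,0,0],[0,0,0],0],
  [[0,0,0],[-0.1,0,0],0],
  [[0,0,0],[-0.3,0,0],0],
  [[0,0,0],[-0.5,0,0],0],
  [[0,0,0],[-0.7,0,0],0],
  [[0,0,0],[-0.85,0,0],0],
  [[0,0,0],[-0.85,0,0],0],
  [[0,0,0],[-0.85,0,0],0],
])

```text
t: 8.78
eef_pos: [452.4, 109.8, 152.4]
eef_rot: [93.6, 89.9, 3.7]
ft_force: [0.2, 0.8, 0.0]
width: 95.0
```

```bash
python3 -c "
from m import *
plan((618.5,-312.7,150,-25))
a=cap('wrist');save(a,'w3')
z=dict(c=cloud(a),d=a['depth'],col=a['color']);np.savez('w3.npz',**z);print(a['cam_to_world'].round(2))"
```

```text
t 8.78 tcp [452.4 109.8 152.4] jaw 0.03 tilt 0.13 w 95.0 F [0.2 0.8 0. ] q [  6.  18. 113.  -0.  49.   5.]
(618.5, -312.7, 150, -25) turn_x 0.0695 shift [0.018 1.106 2.817]
[[ 1.0000e+00  0.0000e+00  0.0000e+00  4.5143e+02]
 [ 0.0000e+00 -9.6000e-01 -2.8000e-01  1.8920e+02]
 [ 0.0000e+00  2.8000e-01 -9.6000e-01  3.5118e+02]
 [ 0.0000e+00  0.0000e+00  0.0000e+00  1.0000e+00]]
```

View pics/w3.png

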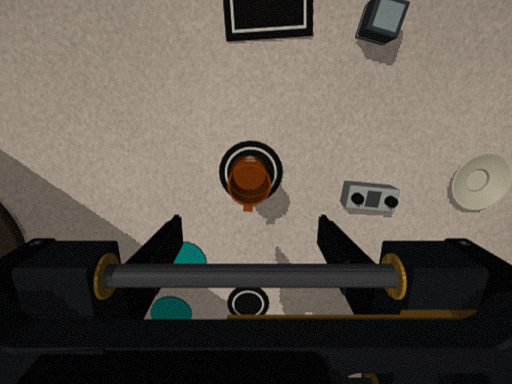

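The beaker stands inside the white ring at (250,178). Next is the lamp; I'll check the beaker's fit numerically as well.

Call:
jog_arm([
  [[0,0,0],[0,0.37,0.94],0],
  [[0,0,0],[0,0.37,0.94],0],
  [[0,0,0],[0,0.37,0.94],0],
  [[0,0,0],[0,0.37,0.94],0],
  [[0,0,0],[0,0.37,0.94],0],
])

```text
t: 9.25
eef_pos: [508.8, -35.1, 149.8]
eef_rot: [-79.2, 89.9, -169.4]
ft_force: [-1.3, -0.0, -0.3]
width: 95.1
```

Call:
jog_arm([
  [[0,0,0],[0,0.37,0.94],0],
  [[0,0,0],[0,0.37,0.94],0],
  [[0,0,0],[0,0.37,0.94],0],
  [[0,0,0],[0,0.37,0.94],0],
  [[0,0,0],[0,0.37,0.94],0],
])

```text
t: 9.67
eef_pos: [564.1, -175.9, 149.5]
eef_rot: [-91.1, 89.9, 178.7]
ft_force: [0.1, -0.2, 0.2]
width: 95.0
```

Call:
jog_arm([
  [[0,0,0],[0,0.366,0.937],0],
  [[0,0,0],[0,0.366,0.937],0],
  [[0,0,0],[0,0.366,0.937],0],
  [[0,0,0],[0,0.366,0.937],0],
  [[0,0,0],[0,0.366,0.937],0],
  [[0,0,0],[0,0.366,0.937],0],
  [[0,0,0],[0,0.366,0.937],0],
])

```text
t: 10.25
eef_pos: [617.6, -311.2, 150.2]
eef_rot: [-125.6, 89.8, 144.5]
ft_force: [0.3, -0.2, -0.1]
width: 95.0
```

```bash
python3 -c "
from m import *
meas(np.load('w3.npz'),dict(beaker=(249,185),mlr=(249,165)),40)
plan((618.5,-312.7,20,0))"
```

```text
beaker 1197 ztop 66.6 med 53.9 rect [450.7 109.6] [50.6 49.2] 43.8 mean [450.8 106.3] circ [450.7 106.3] 28.5 ext [427.  78.] [476. 135.]
mlr 1360 ztop 5.7 med 4.3 rect [454.  114.7] [74. 84.] 81.3 mean [455.8 124.4] circ [453.8 109.2] 42.9 ext [411.  74.] [496. 152.]
t 10.25 tcp [ 617.6 -311.2  150.2] jaw 0.05 tilt 0.15 w 95.0 F [ 0.3 -0.2 -0.1] q [-32.  36.  81.   0.  63. -32.]
(618.5, -312.7, 20, 0) turn_x 0.0001 shift [0.868 0.008 0.011]
```

Call:
jog_arm([
  [[0,0,0],[0.25,0.006,0.01],0],
  [[0,0,0],[0.5,0.006,0.01],0],
  [[0,0,0],[0.7,0.006,0.01],0],
  [[0,0,0],[0.82,0.006,0.01],50],
  [[0,0,0],[0.868,0.006,0.01],100],
  [[0,0,0],[0.868,0.006,0.01],130],
  [[0,0,0],[0.868,0.006,0.01],145],
  [[0,0,0],[0.868,0.006,0.01],155],
  [[0,0,0],[0.868,0.006,0.01],165],
  [[0,0,0],[0.868,0.006,0.01],175],
  [[0,0,0],[0.868,0.006,0.01],185],
  [[0,0,0],[0.868,0.006,0.01],210],
  [[0,0,0],[0.868,0.006,0.01],255],
  [[0,0,0],[0.868,0.006,0.01],255],
  [[0,0,0],[0.868,0.006,0.01],255],
  [[0,0,0],[0.868,0.006,0.01],255],
], force=20)

```text
t: 11.58
eef_pos: [619.1, -314.3, 21.6]
eef_rot: [13.9, 90.0, -76.0]
ft_force: [-1.3, 0.1, 2.6]
width: 29.8
```

```bash
python3 -c "
from h import *
plan((618.5,-312.7,110,0),(449.3,-102.2,110,0))"
```

```text
t 11.58 tcp [ 619.1 -314.3   21.6] jaw 0.03 tilt 0.01 w 29.8 F [-1.3  0.1  2.6] q [-32.  44.  87.  -0.  50. -32.]
(618.5, -312.7, 110, 0) turn_x 0.0001 shift [-0.59  -0.004 -0.01 ]
(449.3, -102.2, 110, 0) turn_x 0.0001 shift [-0.59  -1.131 -1.414]
```

Call:
jog_arm([
  [[0,0,0],[-0.2,0,0],255],
  [[0,0,0],[-0.4,0,0],255],
  [[0,0,0],[-0.59,0,0],255],
  [[0,0,0],[-0.59,0,0],255],
  [[0,0,0],[-0.59,-0.15,-0.18],255],
  [[0,0,0],[-0.59,-0.3,-0.36],255],
  [[0,0,0],[-0.59,-0.45,-0.54],255],
  [[0,0,0],[-0.59,-0.6,-0.72],255],
  [[0,0,0],[-0.59,-0.7,-0.87],255],
  [[0,0,0],[-0.59,-0.7,-0.87],255],
  [[0,0,0],[-0.59,-0.7,-0.87],255],
])

```text
t: 12.5
eef_pos: [513.7, -182.9, 110.0]
eef_rot: [-54.0, 90.0, -143.9]
ft_force: [0.8, -0.6, -1.0]
width: 29.0
```

Call:
jog_arm([
  [[0,0,0],[0,-0.15,-0.18],255],
  [[0,0,0],[0,-0.3,-0.36],255],
  [[0,0,0],[0,-0.4,-0.49],255],
  [[0,0,0],[0,-0.432,-0.533],255],
  [[0,0,0],[0,-0.432,-0.533],255],
  [[0,0,0],[0,-0.432,-0.533],255],
  [[0,0,0],[0,-0.432,-0.533],255],
])

```text
t: 13.08
eef_pos: [450.6, -105.0, 109.9]
eef_rot: [60.8, 89.9, -29.2]
ft_force: [-0.1, 0.6, -1.4]
width: 29.5
```

```bash
python3 -c "
from h import *
plan((449.3,-103.8,25.6,0))
a=cap('wrist');save(a,'w4')"
```

```text
t 13.08 tcp [ 450.6 -105.   109.9] jaw -0.0 tilt 0.07 w 29.5 F [-0.1  0.6 -1.4] q [-21.  21. 116.  -0.  42. -21.]
(449.3, -103.8, 25.6, 0) turn_x -0.0 shift [ 0.562 -0.009 -0.008]
```

View pics/w4.png

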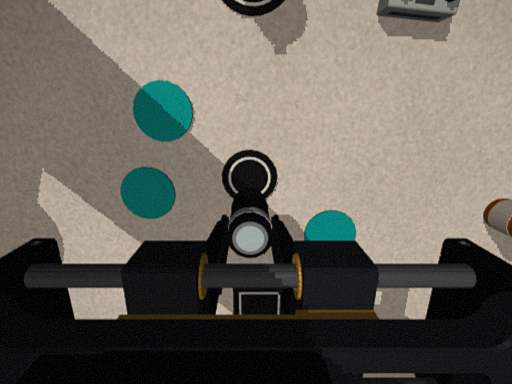

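Call:
jog_arm([
  [[0,0,0],[0.2,-0.007,-0.007],255],
  [[0,0,0],[0.4,-0.007,-0.007],255],
  [[0,0,0],[0.5,-0.007,-0.007],255],
  [[0,0,0],[0.535,-0.007,-0.007],255],
  [[0,0,0],[0.55,-0.007,-0.007],255],
  [[0,0,0],[0.56,-0.007,-0.007],255],
  [[0,0,0],[0.567,-0.007,-0.007],255],
  [[0,0,0],[0.571,-0.007,-0.007],255],
  [[0,0,0],[0.571,-0.007,-0.007],255],
  [[0,0,0],[0.571,-0.007,-0.007],255],
  [[0,0,0],[0.571,-0.007,-0.007],255],
])

```text
t: 14.05
eef_pos: [448.8, -103.1, 25.4]
eef_rot: [64.9, 89.9, -25.0]
ft_force: [-0.3, -0.5, 8.5]
width: 29.5
```

Call:
jog_arm([
  [[0,0,0],[0,0,0],170],
  [[0,0,0],[0,0,0],155],
  [[0,0,0],[0,0,0],130],
  [[0,0,0],[0,0,0],90],
  [[0,0,0],[0,0,0],50],
  [[0,0,0],[0,0,0],0],
  [[0,0,0],[0,0,0],0],
  [[0,0,0],[0,0,0],0],
  [[0,0,0],[-0.1,0,0],0],
  [[0,0,0],[-0.3,0,0],0],
  [[0,0,0],[-0.5,0,0],0],
  [[0,0,0],[-0.7,0,0],0],
  [[0,0,0],[-0.85,0,0],0],
  [[0,0,0],[-0.85,0,0],0],
  [[0,0,0],[-0.85,0,0],0],
])

```text
t: 15.3
eef_pos: [448.5, -102.9, 152.5]
eef_rot: [67.0, 89.9, -23.0]
ft_force: [0.1, -0.1, -0.5]
width: 95.0
```

```bash
python3 -c "
from m import *
plan((612,79.3,150,-96))
a=cap('wrist')
z=dict(c=cloud(a),d=a['depth'],col=a['color']);np.savez('w5.npz',**z);save(a,'w5')
meas(z,dict(lamp=(249,190),msr=(249,170)),40)"
```

```text
t 15.3 tcp [ 448.5 -102.9  152.5] jaw 0.03 tilt 0.14 w 95.0 F [ 0.1 -0.1 -0.5] q [-21.  17. 114.  -0.  48. -21.]
(612, 79.3, 150, -96) turn_x -0.2333 shift [ 0.018  1.091 -1.214]
lamp 762 ztop 71.8 med 70.1 rect [ 447.4 -101.1] [28.7 28.6] 1.2 mean [ 447.6 -100.6] circ [ 447.6 -101.4] 14.8 ext [ 433. -115.] [462. -87.]
msr 1055 ztop 5.6 med 4.3 rect [449.1 -99.5] [63.8 61.2] 2.6 mean [450.3 -93.1] circ [ 448.7 -102.1] 33.3 ext [ 418. -131.] [481. -69.]
```

Call:
jog_arm([
  [[-0.233,0,0],[0,0.8,-0.9],0],
  [[-0.233,0,0],[0,0.8,-0.9],0],
  [[-0.233,0,0],[0,0.8,-0.9],0],
  [[-0.233,0,0],[0,0.8,-0.9],0],
  [[-0.233,0,0],[0,0.8,-0.9],0],
  [[-0.233,0,0],[0,0.8,-0.9],0],
  [[-0.233,0,0],[0,0.8,-0.9],0],
  [[-0.233,0,0],[0,0.8,-0.9],0],
  [[-0.233,0,0],[0,0.8,-0.9],0],
  [[-0.233,0,0],[0,0.8,-0.9],0],
  [[-0.233,0,0],[0,0.8,-0.9],0],
  [[-0.233,0,0],[0,0.8,-0.9],0],
  [[-0.233,0,0],[0,0.8,-0.9],0],
  [[-0.233,0,0],[0,0.8,-0.9],0],
])

```text
t: 16.52
eef_pos: [567.6, 32.3, 150.4]
eef_rot: [-176.0, 89.9, 177.7]
ft_force: [-0.3, 0.1, 1.1]
width: 95.4
```

```bash
python3 -c "
from m import *
plan((612,79.3,110,84))
a=cap('wrist')
z=dict(c=cloud(a),d=a['depth'],col=a['color']);np.savez('w6.npz',**z);save(a,'w6')"
```

```text
t 16.52 tcp [567.6  32.3 150.4] jaw 83.73 tilt 0.13 w 95.4 F [-0.3  0.1  1.1] q [ -3.  26. 100.  -0.  55. -87.]
(612, 79.3, 110, 84) turn_x -0.0008 shift [0.268 0.344 0.261]
```

View pics/w6.png

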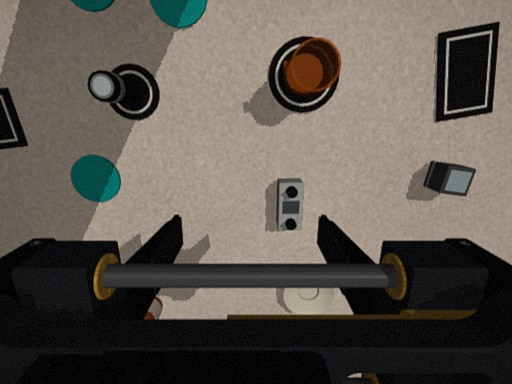

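The cover is at (290,205), nearly parallel to the jaws; the oblong mat is at (467,72) and the block at (450,179). The beaker and lamp stand on their mats.

```bash
python3 -c "
from m import *
z=np.load('w6.npz')
meas(z,dict(cover=(290,205),block=(450,179)),38);meas(z,dict(mob=(467,72)),52)"
```

```text
cover 1280 ztop 34.3 med 26.1 rect [610.8  79.6] [32.1 65.8] 84.2 mean [608.8  79.3] circ [611.1  80. ] 35.6 ext [577.  61.] [645.  98.]
block 1182 ztop 35.3 med 33.7 rect [596.2 284.8] [36.8 36.2] 75.8 mean [595.1 283.3] circ [595.9 284.3] 24.1 ext [575. 263.] [617. 305.]
mob 5268 ztop 5.8 med 4.4 rect [473.1 305.3] [108.9  70.9] 3.5 mean [470.6 303.4] circ [472.6 306.3] 63.1 ext [417. 267.] [529. 342.]
```

Call:
jog_arm([
  [[-0.001,0,0],[0.2,0.345,0.258],0],
  [[-0.001,0,0],[0.3,0.345,0.258],0],
  [[-0.001,0,0],[0.4,0.345,0.258],0],
  [[-0.001,0,0],[0.5,0.345,0.258],0],
  [[-0.001,0,0],[0.5,0.345,0.258],0],
  [[-0.001,0,0],[0.7,0.345,0.258],0],
  [[-0.001,0,0],[0.85,0.345,0.258],0],
  [[-0.001,0,0],[0.93,0.345,0.258],50],
  [[-0.001,0,0],[0.965,0.345,0.258],100],
  [[-0.001,0,0],[0.965,0.345,0.258],130],
  [[-0.001,0,0],[0.965,0.345,0.258],145],
  [[-0.001,0,0],[0.965,0.345,0.258],155],
  [[-0.001,0,0],[0.965,0.345,0.258],165],
  [[-0.001,0,0],[0.965,0.345,0.258],180],
  [[-0.001,0,0],[0.965,0.345,0.258],220],
  [[-0.001,0,0],[0.965,0.345,0.258],255],
  [[-0.001,0,0],[0.965,0.345,0.258],255],
  [[-0.001,0,0],[0.965,0.345,0.258],255],
  [[-0.001,0,0],[0.965,0.345,0.258],255],
], force=25)

```text
t: 18.15
eef_pos: [612.1, 79.6, 7.0]
eef_rot: [-68.1, 90.0, -73.8]
ft_force: [-0.1, 0.8, 0.1]
width: 20.5
```

```bash
python3 -c "
from h import *
plan((611.5,79.5,95,84),(472.8,305,95,92.7))"
```

```text
t 18.15 tcp [612.1  79.6   7. ] jaw 84.26 tilt 0.0 w 20.5 F [-0.1  0.8  0.1] q [  1.  40.  99.  -0.  41. -83.]
(611.5, 79.5, 95, 84) turn_x 0.0007 shift [-0.587 -0.001 -0.004]
(472.8, 305, 95, 92.7) turn_x -0.0234 shift [-0.587  1.402 -1.074]
```

The width is 20.5 mm where 32 is expected, so I'll look before lifting.

```bash
python3 -c "
from h import *
a=cap('wrist');b=cap('side');c=cap('scene')
print(env.get_state()['width'])
s=cv2.resize(b['color'][130:280,130:330],None,fx=2,fy=2,interpolation=cv2.INTER_CUBIC)
t=cv2.resize(c['color'][130:280,200:400],None,fx=2,fy=2,interpolation=cv2.INTER_CUBIC)
w=cv2.resize(a['color'],(400,300))
cv2.imwrite('pics/g1.png',np.vstack([np.hstack([s,t]),np.hstack([w,w*0])])[...,::-1])"
```

```text
8.96050938464665
```

View pics/g1.png

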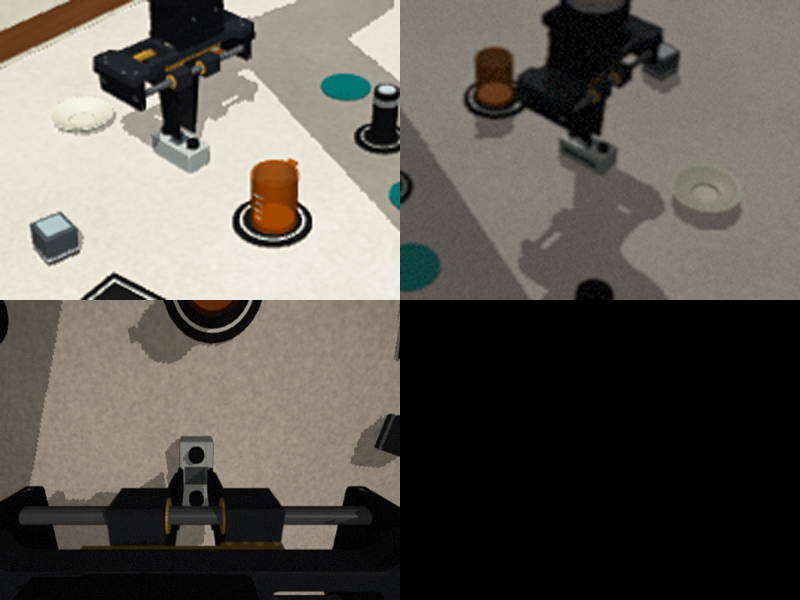

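```bash
python3 -c "
from h import *
a=cap('wrist');b=cap('side')
plan()
s=cv2.resize(b['color'][170:230,180:250],(466,400),interpolation=cv2.INTER_CUBIC)
w=cv2.resize(a['color'][170:300,200:308],(332,400),interpolation=cv2.INTER_CUBIC)
cv2.imwrite('pics/g2.png',np.hstack([s,w])[...,::-1])"
```

```text
t 18.4 tcp [612.   79.6   7. ] jaw 84.27 tilt 0.01 w 2.2 F [ 0.7 -0.2 -0.1] q [  1.  40.  99.  -0.  41. -83.]
```

View pics/g2.png

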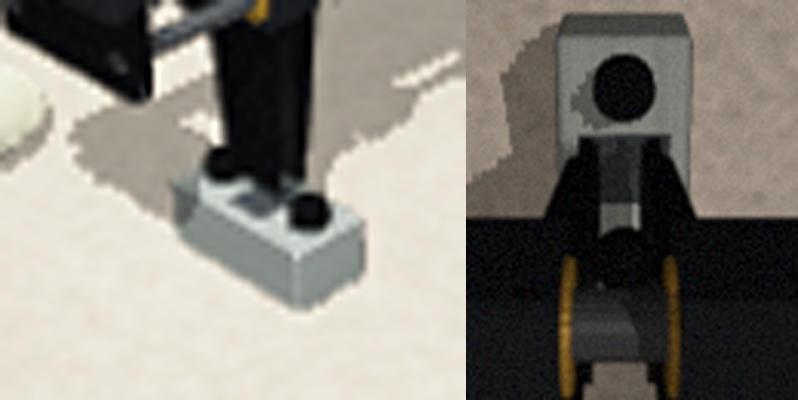

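```bash
python3 -c "
from h import *
for n,(u,v) in dict(side=(219,197),scene=(283,197)).items():
    a=cap(n);p=cloud(a);q=a['color'].astype(int)
    m=(q.max(-1)<60)&(a['depth']>0)&(abs(p[...,0]-612)<45)&(abs(p[...,1]-80)<45)&(p[...,2]>20)&(p[...,2]<80)
    P=p[m]
    for lo in range(20,80,6):
        Q=P[(P[:,2]>=lo)&(P[:,2]<lo+6)]
        if len(Q): print(n,lo,len(Q),Q.min(0).round(),Q.max(0).round())
plan()
"
```

```text
side 20 3 [587.  75.  24.] [616.  80.  25.]
side 26 19 [586.  76.  27.] [638.  92.  32.]
side 32 36 [582.  74.  32.] [639.  90.  38.]
side 38 18 [598.  78.  38.] [622.  88.  43.]
side 44 24 [597.  73.  44.] [619.  89.  50.]
side 50 23 [599.  75.  50.] [623.  90.  56.]
side 56 24 [598.  73.  56.] [619.  91.  62.]
side 62 24 [598.  74.  63.] [618.  91.  68.]
side 68 30 [599.  71.  68.] [621.  93.  74.]
side 74 25 [599.  72.  74.] [622.  93.  80.]
scene 20 23 [587.  60.  20.] [644.  81.  26.]
scene 26 41 [590.  61.  26.] [640.  90.  32.]
scene 32 36 [586.  70.  32.] [639.  86.  38.]
scene 38 19 [591.  70.  38.] [636.  81.  44.]
scene 44 13 [601.  70.  44.] [622.  79.  50.]
scene 50 24 [600.  67.  50.] [622.  85.  56.]
scene 56 16 [601.  67.  56.] [622.  79.  61.]
scene 62 22 [604.  67.  63.] [623.  83.  68.]
scene 68 23 [602.  66.  68.] [622.  87.  74.]
scene 74 22 [601.  66.  74.] [623.  86.  80.]
t 18.5 tcp [612.   79.6   7. ] jaw 84.26 tilt 0.01 w 0.4 F [ 0.5 -0.5  0.2] q [  1.  40.  99.  -0.  41. -83.]
```

The fingers have closed through the cover with no contact force, so nothing is gripped. I'll open slowly, see whether it moved, then retry lower with a gentler, stepped close.

Call:
jog_arm([
  [[0,0,0],[0,0,0],220],
  [[0,0,0],[0,0,0],200],
  [[0,0,0],[0,0,0],180],
  [[0,0,0],[0,0,0],160],
  [[0,0,0],[0,0,0],140],
  [[0,0,0],[0,0,0],120],
  [[0,0,0],[0,0,0],120],
  [[0,0,0],[0,0,0],120],
  [[0,0,0],[0,0,0],120],
], force=8)

```text
t: 19.25
eef_pos: [612.0, 79.6, 7.0]
eef_rot: [-95.8, 90.0, -101.5]
ft_force: [-0.6, -0.1, -0.6]
width: 49.7
```

```bash
python3 -c "
from m import *
plan((611.5,79.5,3.5,84.2))
for n,s in dict(side=(221,204),scene=(293,204)).items():
    a=cap(n);p=cloud(a);q=a['color'].astype(int)
    m=(a['depth']>0)&(abs(p[...,0]-612)<50)&(abs(p[...,1]-80)<45)&(p[...,2]>12)&(p[...,2]<31)&(q.min(-1)>70)
    r=cv2.minAreaRect(p[m][:,:2].astype(np.float32));print(n,r,m.sum())
"
```

```text
t 19.25 tcp [612.   79.6   7. ] jaw 84.27 tilt 0.01 w 49.7 F [-0.6 -0.1 -0.6] q [  1.  40.  99.  -0.  41. -83.]
(611.5, 79.5, 3.5, 84.2) turn_x 0.0002 shift [ 0.023 -0.001 -0.004]
side ((610.418701171875, 82.30755615234375), (35.09824752807617, 65.2279052734375), 82.68973541259766) 230
scene ((609.983154296875, 78.37603759765625), (33.92809295654297, 66.65682220458984), 84.97822570800781) 79
```

Call:
jog_arm([
  [[0,0,0],[0.01,0,-0.003],120],
  [[0,0,0],[0.027,0,-0.003],120],
  [[0,0,0],[0.027,0,-0.003],140],
  [[0,0,0],[0.027,0,-0.003],155],
  [[0,0,0],[0.027,0,-0.003],165],
  [[0,0,0],[0.027,0,-0.003],175],
  [[0,0,0],[0.027,0,-0.003],185],
  [[0,0,0],[0.027,0,-0.003],185],
  [[0,0,0],[0.027,0,-0.003],185],
  [[0,0,0],[0.027,0,-0.003],185],
  [[0,0,0],[0.027,0,-0.003],185],
  [[0,0,0],[0.027,0,-0.003],185],
], force=8)

```text
t: 20.35
eef_pos: [611.6, 79.7, 3.0]
eef_rot: [-32.9, 90.0, -38.6]
ft_force: [0.7, -0.7, 0.5]
width: 26.0
```

Call:
jog_arm([
  [[0,0,0],[0,0,0],185],
  [[0,0,0],[0,0,0],185],
  [[0,0,0],[0,0,0],185],
])

```text
t: 20.6
eef_pos: [611.6, 79.6, 3.0]
eef_rot: [-88.8, 90.0, -94.5]
ft_force: [-0.2, 0.3, -0.9]
width: 26.3
```

The fingers reach their commanded 26 mm without resistance, so there is no contact across the middle. I'll try gripping the cover lengthwise, on its end faces.

Call:
jog_arm([
  [[0,0,0],[0,0,0],120],
  [[0,0,0],[0,0,0],60],
  [[0,0,0],[0,0,0],0],
  [[0,0,0],[0,0,0],0],
  [[0,0,0],[-0.2,0,0],0],
  [[0,0,0],[-0.4,0,0],0],
  [[0,0,0],[-0.55,0,0],0],
  [[0,0,0],[-0.55,0,0],0],
])

```text
t: 21.27
eef_pos: [613.6, 79.8, 90.0]
eef_rot: [6.3, 89.6, 0.5]
ft_force: [-0.0, -0.6, 0.2]
width: 74.1
```

Call:
jog_arm([
  [[0.25,0,0],[0,0,0],0],
  [[0.25,0,0],[0,0,0],0],
  [[0.25,0,0],[0,0,0],0],
  [[0.25,0,0],[0,0,0],0],
  [[0.25,0,0],[0,0,0],0],
  [[0.25,0,0],[0,0,0],0],
  [[0.25,0,0],[0,0,0],0],
  [[0.25,0,0],[0,0,0],0],
  [[0.25,0,0],[0,0,0],0],
  [[0.25,0,0],[0,0,0],0],
  [[0.25,0,0],[0,0,0],0],
  [[0.25,0,0],[0,0,0],0],
  [[0.25,0,0],[0,0,0],0],
  [[0.25,0,0],[0,0,0],0],
])

```text
t: 22.43
eef_pos: [611.4, 79.6, 84.8]
eef_rot: [-76.0, 90.0, -171.9]
ft_force: [-0.3, -0.6, -0.4]
width: 94.8
```

```bash
python3 -c "
from m import *
plan((611.5,79.5,4,-6))
"
```

```text
t 22.43 tcp [611.4  79.6  84.8] jaw -5.92 tilt 0.04 w 94.8 F [-0.3 -0.6 -0.4] q [ 1. 34. 96. -0. 50.  7.]
(611.5, 79.5, 4, -6) turn_x 0.0002 shift [0.539 0.001 0.001]
```

Call:
jog_arm([
  [[0,0,0],[0.2,0,0],0],
  [[0,0,0],[0.38,0,0],0],
  [[0,0,0],[0.48,0,0],0],
  [[0,0,0],[0.535,0,0],0],
  [[0,0,0],[0.535,0,0],0],
  [[0,0,0],[0.535,0,0],30],
  [[0,0,0],[0.535,0,0],50],
  [[0,0,0],[0.535,0,0],65],
  [[0,0,0],[0.535,0,0],75],
  [[0,0,0],[0.535,0,0],85],
  [[0,0,0],[0.535,0,0],95],
  [[0,0,0],[0.535,0,0],95],
  [[0,0,0],[0.535,0,0],95],
  [[0,0,0],[0.535,0,0],95],
  [[0,0,0],[0.535,0,0],95],
], force=15)

```text
t: 23.68
eef_pos: [611.6, 79.6, 5.2]
eef_rot: [-36.4, 90.0, -132.1]
ft_force: [-0.1, 0.1, -0.0]
width: 59.7
```

```bash
python3 -c "
from m import *
plan((611.5,79.5,4,-6))
"
```

```text
t 23.68 tcp [611.6  79.6   5.2] jaw -5.73 tilt 0.01 w 59.7 F [-0.1  0.1 -0. ] q [ 1. 40. 99. -0. 41.  7.]
(611.5, 79.5, 4, -6) turn_x 0.0007 shift [ 0.008 -0.     0.001]
```

No contact on the end faces either. Closing a little further will show whether the thumbscrews (58 mm over their outer edges) resist.

Call:
jog_arm([
  [[0,0,0],[0,0,0],100],
  [[0,0,0],[0,0,0],105],
  [[0,0,0],[0,0,0],110],
  [[0,0,0],[0,0,0],115],
  [[0,0,0],[0,0,0],120],
  [[0,0,0],[0,0,0],120],
  [[0,0,0],[0,0,0],120],
  [[0,0,0],[0,0,0],120],
], force=15)

```text
t: 24.35
eef_pos: [611.8, 79.7, 5.8]
eef_rot: [92.6, 90.0, -3.1]
ft_force: [-2.0, 0.4, 6.1]
width: 50.3
```

```bash
python3 -c "
from m import *
plan()
b=cap('side');c=cap('scene');a=cap('wrist')
s=cv2.resize(b['color'][165:245,170:270],(400,320),interpolation=cv2.INTER_CUBIC)
t=cv2.resize(c['color'][160:240,240:340],(400,320),interpolation=cv2.INTER_CUBIC)
cv2.imwrite('pics/g3.png',np.hstack([s,t])[...,::-1])"
```

```text
t 24.35 tcp [611.8  79.7   5.8] jaw -5.73 tilt 0.04 w 50.3 F [-2.   0.4  6.1] q [ 1. 40. 99. -0. 41.  7.]
```

View pics/g3.png

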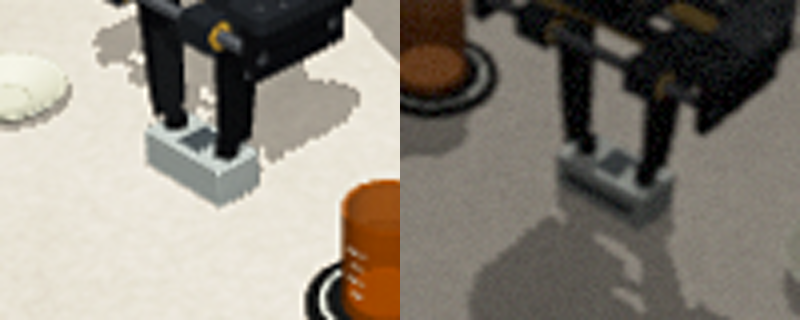

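The 6 N upward push suggests the tips are resting on the screw tops, so the fingers may end higher than the reported TCP. I'll raise the arm and measure the fingertips in free air.

Call:
jog_arm([
  [[0,0,0],[-0.2,0,0],120],
  [[0,0,0],[-0.4,0,0],120],
  [[0,0,0],[-0.65,0,0],120],
  [[0,0,0],[-0.65,0,0],120],
  [[0,0,0],[-0.65,0,0],120],
  [[0,0,0],[-0.65,0,0],120],
])

```text
t: 25.0
eef_pos: [611.2, 79.6, 102.3]
eef_rot: [-71.5, 90.0, -167.2]
ft_force: [0.2, -0.4, -0.4]
width: 50.4
```

```bash
python3 -c "
from h import *
for n in ('side','scene'):
    a=cap(n);p=cloud(a);q=a['color'].astype(int)
    m=(a['depth']>0)&(abs(p[...,0]-612)<65)&(abs(p[...,1]-80)<40)&(p[...,2]>45)&(p[...,2]<180)
    P=p[m]
    for lo in range(45,160,5):
        Q=P[(P[:,2]>=lo)&(P[:,2]<lo+5)]
        if len(Q)>2: print(n,lo,len(Q),Q.min(0).round(),Q.max(0).round())
    print('min',P[:,2].min())
    m=(a['depth']>0)&(abs(p[...,0]-612)<50)&(abs(p[...,1]-80)<45)&(p[...,2]>12)&(p[...,2]<40)
    print(cv2.minAreaRect(p[m][:,:2].astype(np.float32)),np.percentile(p[m][:,2],[50,98]))
plan()
"
```

```text
side 125 5 [582.  74. 128.] [639.  86. 130.]
side 130 35 [580.  65. 130.] [640.  97. 135.]
side 135 31 [580.  66. 135.] [640.  93. 140.]
side 140 34 [577.  66. 140.] [642.  95. 145.]
side 145 35 [575.  67. 145.] [644.  93. 150.]
side 150 39 [576.  69. 150.] [645.  96. 155.]
side 155 44 [575.  66. 155.] [645.  96. 160.]
min 128.20436371358232
((610.3038330078125, 81.56405639648438), (34.76344680786133, 66.17098236083984), 84.51071166992188) [24.11948636 33.38673579]
scene 130 14 [578.  65. 132.] [638.  90. 135.]
scene 135 24 [578.  64. 135.] [640.  87. 139.]
scene 140 26 [577.  62. 140.] [641.  91. 145.]
scene 145 29 [578.  63. 145.] [643.  88. 150.]
scene 150 27 [577.  61. 150.] [644.  89. 155.]
scene 155 29 [574.  62. 155.] [644.  89. 160.]
min 132.3221411400673
((610.7017822265625, 77.09600067138672), (35.2723388671875, 66.73091125488281), 82.3832015991211) [27.85101747 37.22360155]
t 25.1 tcp [610.9  79.6 101.4] jaw -5.74 tilt 0.13 w 50.7 F [0.2 0.7 0.1] q [ 1. 33. 96. -0. 52.  7.]
```

Confirmed: the fingertips are at z≈129 while the TCP reads 101.4, so they end about 28 mm above the reported point. The earlier closes passed over the top of the body. To put the tips at z≈5, the reading must be about -23. I'll turn back across the width.

Call:
jog_arm([
  [[-0.25,0,0],[0,0,0],60],
  [[-0.25,0,0],[0,0,0],60],
  [[-0.25,0,0],[0,0,0],60],
  [[-0.25,0,0],[0,0,0],60],
  [[-0.25,0,0],[0,0,0],60],
  [[-0.25,0,0],[0,0,0],60],
  [[-0.25,0,0],[0,0,0],60],
  [[-0.25,0,0],[0,0,0],60],
  [[-0.25,0,0],[0,0,0],60],
  [[-0.25,0,0],[0,0,0],60],
  [[-0.25,0,0],[0,0,0],60],
  [[-0.25,0,0],[0,0,0],60],
  [[-0.25,0,0],[0,0,0],60],
  [[-0.25,0,0],[0,0,0],60],
  [[-0.25,0,0],[0,0,0],60],
])

```text
t: 26.35
eef_pos: [611.2, 79.7, 101.7]
eef_rot: [-170.7, 89.9, -176.6]
ft_force: [-0.4, -0.2, 0.2]
width: 72.8
```

```bash
python3 -c "
from m import *
plan((611.3,79.5,-10,84.2),(611.3,79.5,-22.5,84.2))
"
```

```text
t 26.35 tcp [611.2  79.7 101.7] jaw 84.12 tilt 0.1 w 72.8 F [-0.4 -0.2  0.2] q [  1.  33.  96.  -0.  52. -83.]
(611.3, 79.5, -10, 84.2) turn_x -0.0002 shift [ 0.744 -0.001  0.002]
(611.3, 79.5, -22.5, 84.2) turn_x -0.0002 shift [ 0.828 -0.001  0.002]
```

Call:
jog_arm([
  [[0,0,0],[0.25,0,0],60],
  [[0,0,0],[0.45,0,0],60],
  [[0,0,0],[0.6,0,0],60],
  [[0,0,0],[0.7,0,0],60],
  [[0,0,0],[0.77,0,0],60],
  [[0,0,0],[0.81,0,0],60],
  [[0,0,0],[0.828,0,0],60],
  [[0,0,0],[0.828,0,0],90],
  [[0,0,0],[0.828,0,0],120],
  [[0,0,0],[0.828,0,0],140],
  [[0,0,0],[0.828,0,0],155],
  [[0,0,0],[0.828,0,0],165],
  [[0,0,0],[0.828,0,0],180],
  [[0,0,0],[0.828,0,0],220],
  [[0,0,0],[0.828,0,0],255],
  [[0,0,0],[0.828,0,0],255],
  [[0,0,0],[0.828,0,0],255],
  [[0,0,0],[0.828,0,0],255],
], force=25)

```text
t: 27.85
eef_pos: [611.7, 79.7, -21.2]
eef_rot: [4.5, 90.0, -1.2]
ft_force: [-1.8, 0.8, 4.3]
width: 31.6
```

```bash
python3 -c "
from m import *
plan((472.8,305,60,92.7))
"
```

```text
t 27.85 tcp [611.7  79.7 -21.2] jaw 84.26 tilt 0.02 w 31.6 F [-1.8  0.8  4.3] q [  1.  42. 100.  -0.  38. -83.]
(472.8, 305, 60, 92.7) turn_x -0.0234 shift [-0.542  1.402 -1.071]
```

Call:
jog_arm([
  [[0,0,0],[-0.18,0,0],255],
  [[0,0,0],[-0.36,0,0],255],
  [[0,0,0],[-0.54,0,0],255],
  [[0,0,0],[-0.54,0,0],255],
  [[0,0,0],[-0.54,0.18,-0.14],255],
  [[0,0,0],[-0.54,0.36,-0.28],255],
  [[0,0,0],[-0.54,0.54,-0.42],255],
  [[0,0,0],[-0.54,0.7,-0.54],255],
  [[0,0,0],[-0.54,0.8,-0.61],255],
  [[0,0,0],[-0.54,0.8,-0.61],255],
  [[0,0,0],[-0.54,0.8,-0.61],255],
])

```text
t: 28.77
eef_pos: [532.0, 208.7, 58.8]
eef_rot: [-144.9, 89.9, -150.5]
ft_force: [-0.3, -0.3, -0.7]
width: 31.8
```

Call:
jog_arm([
  [[-0.012,0,0],[0,0.18,-0.14],255],
  [[-0.0234,0,0],[0,0.36,-0.28],255],
  [[-0.0234,0,0],[0,0.54,-0.42],255],
  [[-0.0234,0,0],[0,0.602,-0.461],255],
  [[-0.0234,0,0],[0,0.602,-0.461],255],
  [[-0.0234,0,0],[0,0.602,-0.461],255],
  [[-0.0234,0,0],[0,0.602,-0.461],255],
])

```text
t: 29.35
eef_pos: [473.7, 303.8, 59.2]
eef_rot: [-96.6, 90.0, -94.0]
ft_force: [-0.2, -1.0, -1.0]
width: 31.5
```

```bash
python3 -c "
from m import *
plan((472.8,305,-17.2,92.7))
b=cap('side');P=cloud(b);c=cap('scene')
s=cv2.resize(b['color'][220:330,130:270],(500,393),interpolation=cv2.INTER_CUBIC)
cv2.imwrite('pics/g4.png',s[...,::-1])"
```

```text
t 29.35 tcp [473.7 303.8  59.2] jaw 92.62 tilt 0.02 w 31.5 F [-0.2 -1.  -1. ] q [ 26.  32. 105.  -0.  42. -67.]
(472.8, 305, -17.2, 92.7) turn_x -0.0002 shift [ 0.51   0.008 -0.005]
```

View pics/g4.png

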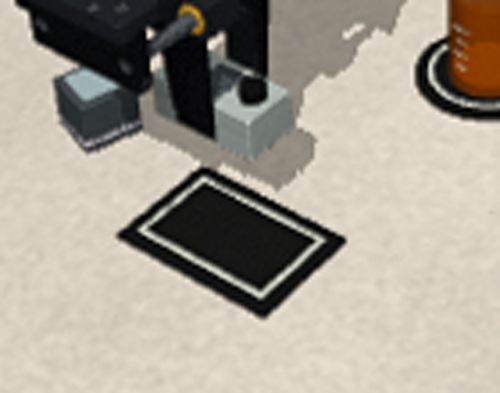

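The cover is held level and lines up with the oblong mat. Lowering it now.

Call:
jog_arm([
  [[0,0,0],[0.2,0.006,-0.004],255],
  [[0,0,0],[0.36,0.006,-0.004],255],
  [[0,0,0],[0.45,0.006,-0.004],255],
  [[0,0,0],[0.48,0.006,-0.004],255],
  [[0,0,0],[0.495,0.006,-0.004],255],
  [[0,0,0],[0.505,0.006,-0.004],255],
  [[0,0,0],[0.51,0.006,-0.004],255],
  [[0,0,0],[0.514,0.006,-0.004],255],
  [[0,0,0],[0.514,0.006,-0.004],255],
  [[0,0,0],[0.514,0.006,-0.004],255],
  [[0,0,0],[0.514,0.006,-0.004],255],
])

```text
t: 30.37
eef_pos: [472.3, 306.0, -17.2]
eef_rot: [16.8, 90.0, 19.5]
ft_force: [0.2, -0.5, -1.3]
width: 31.9
```

Call:
jog_arm([
  [[0,0,0],[0,0,0],165],
  [[0,0,0],[0,0,0],150],
  [[0,0,0],[0,0,0],120],
  [[0,0,0],[0,0,0],80],
  [[0,0,0],[0,0,0],60],
  [[0,0,0],[0,0,0],60],
  [[0,0,0],[0,0,0],60],
  [[0,0,0],[0,0,0],60],
  [[0,0,0],[-0.1,0,0],60],
  [[0,0,0],[-0.3,0,0],60],
  [[0,0,0],[-0.5,0,0],60],
  [[0,0,0],[-0.7,0,0],60],
  [[0,0,0],[-0.9,0,0],0],
  [[0,0,0],[-0.9,0,0],0],
  [[0,0,0],[-0.9,0,0],0],
])

```text
t: 31.62
eef_pos: [472.7, 306.1, 118.8]
eef_rot: [22.0, 89.8, 24.7]
ft_force: [-0.0, 0.4, 0.3]
width: 87.4
```

```bash
python3 -c "
from m import *
plan((596.3,284.8,60,75.8))
a=cap('wrist');save(a,'w7')
z=dict(c=cloud(a),d=a['depth'],col=a['color']);np.savez('w7.npz',**z)"
```

```text
t 31.62 tcp [472.7 306.1 118.8] jaw 92.69 tilt 0.18 w 87.4 F [-0.   0.4  0.3] q [ 26.  28. 103.  -0.  50. -66.]
(596.3, 284.8, 60, 75.8) turn_x 0.0469 shift [ 0.394 -0.181  0.815]
```

View pics/w7.png

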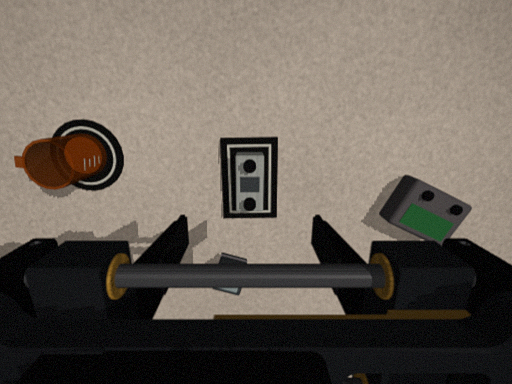

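The cover sits inside the oblong outline at (249,180), allowing for parallax. Next is the block.

Call:
jog_arm([
  [[0.047,0,0],[0,-0.181,0.815],0],
  [[0.047,0,0],[0,-0.181,0.815],0],
  [[0.047,0,0],[0,-0.181,0.815],0],
  [[0.047,0,0],[0.2,-0.181,0.815],30],
  [[0.047,0,0],[0.36,-0.181,0.815],60],
  [[0.047,0,0],[0.36,-0.181,0.815],60],
  [[0.047,0,0],[0.36,-0.181,0.815],60],
  [[0.047,0,0],[0.36,-0.181,0.815],60],
])

```text
t: 32.33
eef_pos: [595.5, 284.7, 63.7]
eef_rot: [-125.5, 90.0, -139.7]
ft_force: [-0.2, -0.7, -0.1]
width: 73.3
```

```bash
python3 -c "
from m import *
z=np.load('w7.npz')
meas(z,dict(cover=(249,182),mob=(249,178)),44)
plan((596.3,284.8,-20,75.8))"
```

```text
cover 1632 ztop 38.3 med 30.1 rect [470.5 304.9] [64.9 31.5] 3.5 mean [469.1 304.9] circ [471.  304.8] 35.6 ext [438. 288.] [504. 322.]
mob 2721 ztop 5.5 med 4.2 rect [471.  304.7] [104.3  67.5] 3.6 mean [465.8 304.6] circ [470.7 304.5] 61.2 ext [417. 269.] [524. 342.]
t 32.33 tcp [595.5 284.7  63.7] jaw 75.79 tilt 0.01 w 73.3 F [-0.2 -0.7 -0.1] q [ 20.  38.  91.  -0.  51. -56.]
(596.3, 284.8, -20, 75.8) turn_x -0.0 shift [0.558 0.002 0.005]
```

The cover is within 1 mm of the mat centre (470.5,304.9 against 471,304.7) and 0.1° off its axis. Gripping the block.

Call:
jog_arm([
  [[0,0,0],[0.2,0.002,0.004],60],
  [[0,0,0],[0.36,0.002,0.004],60],
  [[0,0,0],[0.48,0.002,0.004],60],
  [[0,0,0],[0.54,0.002,0.004],60],
  [[0,0,0],[0.558,0.002,0.004],60],
  [[0,0,0],[0.558,0.002,0.004],90],
  [[0,0,0],[0.558,0.002,0.004],120],
  [[0,0,0],[0.558,0.002,0.004],135],
  [[0,0,0],[0.558,0.002,0.004],145],
  [[0,0,0],[0.558,0.002,0.004],155],
  [[0,0,0],[0.558,0.002,0.004],165],
  [[0,0,0],[0.558,0.002,0.004],200],
  [[0,0,0],[0.558,0.002,0.004],255],
  [[0,0,0],[0.558,0.002,0.004],255],
  [[0,0,0],[0.558,0.002,0.004],255],
  [[0,0,0],[0.558,0.002,0.004],255],
], force=25)

```text
t: 33.67
eef_pos: [596.5, 284.8, -19.8]
eef_rot: [34.2, 90.0, 19.9]
ft_force: [-0.9, 1.3, 5.8]
width: 36.4
```

```bash
python3 -c "
from m import *
plan((596.3,284.8,100,75.8),(464,-290,100,90))"
```

```text
t 33.67 tcp [596.5 284.8 -19.8] jaw 75.77 tilt 0.05 w 36.4 F [-0.9  1.3  5.8] q [ 20.  45.  93.   0.  42. -56.]
(596.3, 284.8, 100, 75.8) turn_x -0.0001 shift [-0.799  0.    -0.   ]
(464, -290, 100, 90) turn_x -0.0395 shift [-0.801 -3.931  0.086]
```

Call:
jog_arm([
  [[0,0,0],[-0.2,0,0],255],
  [[0,0,0],[-0.4,0,0],255],
  [[0,0,0],[-0.6,0,0],255],
  [[0,0,0],[-0.8,0,0],255],
  [[0,0,0],[-0.8,0,0],255],
  [[-0.01,0,0],[-0.8,-0.2,0],255],
  [[-0.02,0,0],[-0.8,-0.4,0],255],
  [[-0.03,0,0],[-0.8,-0.6,0],255],
  [[-0.0385,0,0],[-0.8,-0.8,0],255],
  [[-0.0385,0,0],[-0.8,-0.9,0.02],255],
  [[-0.0385,0,0],[-0.8,-0.9,0.02],255],
])

```text
t: 34.58
eef_pos: [565.2, 150.2, 99.1]
eef_rot: [-153.6, 89.9, -154.1]
ft_force: [0.4, -0.2, -0.3]
width: 35.9
```

Call:
jog_arm([
  [[0,0,0],[0,-0.22,-0.05],255],
  [[0,0,0],[0,-0.44,-0.1],255],
  [[0,0,0],[0,-0.66,-0.15],255],
  [[0,0,0],[0,-0.88,-0.2],255],
  [[0,0,0],[0,-0.985,-0.228],255],
  [[0,0,0],[0,-0.985,-0.228],255],
])

```text
t: 35.08
eef_pos: [530.1, 3.3, 99.2]
eef_rot: [-167.7, 89.9, -168.2]
ft_force: [0.2, -0.1, -1.2]
width: 35.6
```

Call:
jog_arm([
  [[0,0,0],[0,-0.22,-0.05],255],
  [[0,0,0],[0,-0.44,-0.1],255],
  [[0,0,0],[0,-0.66,-0.15],255],
  [[0,0,0],[0,-0.88,-0.2],255],
  [[0,0,0],[0,-0.985,-0.228],255],
  [[0,0,0],[0,-0.985,-0.228],255],
  [[0,0,0],[0,-0.985,-0.228],255],
])

```text
t: 35.67
eef_pos: [495.9, -141.7, 99.4]
eef_rot: [136.5, 90.0, 136.0]
ft_force: [-0.2, 0.6, -1.4]
width: 35.8
```

```bash
python3 -c "
from m import *
plan((464,-289.7,60,89.6))
a=cap('wrist');save(a,'w8')"
```

```text
t 35.67 tcp [ 495.9 -141.7   99.4] jaw 89.55 tilt 0.03 w 35.8 F [-0.2  0.6 -1.4] q [ -23.   26.  110.    0.   44. -113.]
(464, -289.7, 60, 89.6) turn_x -0.0001 shift [ 0.262 -0.988 -0.205]
```

View pics/w8.png

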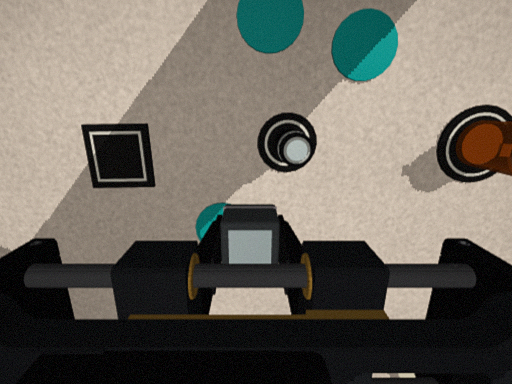

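The block is held upright; the square mat is at (120,155) and the lamp is on its mat at (290,145). I'll measure the square mat again from here.

```bash
python3 -c "
from m import *
a=cap('wrist')
z=dict(c=cloud(a),d=a['depth'],col=a['color'])
meas(z,dict(msq=(120,155)),44)"
```

```text
msq 4039 ztop 5.6 med 4.3 rect [ 463.6 -289.3] [72.  73.4] 0.8 mean [ 461.8 -288. ] circ [ 463.5 -290.1] 50.7 ext [ 427. -326.] [ 500. -253.]
```

Call:
jog_arm([
  [[0,0,0],[0,-0.2,-0.04],255],
  [[0,0,0],[0,-0.4,-0.08],255],
  [[0,0,0],[0,-0.6,-0.12],255],
  [[0,0,0],[0,-0.8,-0.16],255],
  [[0,0,0],[0,-0.95,-0.2],255],
  [[0,0,0],[0.2,-0.985,-0.208],255],
  [[0,0,0],[0.26,-0.985,-0.208],255],
  [[0,0,0],[0.26,-0.985,-0.208],255],
  [[0,0,0],[0.26,-0.985,-0.208],255],
])

```text
t: 36.52
eef_pos: [463.8, -288.0, 60.6]
eef_rot: [140.3, 89.9, 140.1]
ft_force: [-0.7, -0.5, -0.7]
width: 35.6
```

```bash
python3 -c "
from m import *
plan((464,-289.7,-15.8,90))"
```

```text
t 36.52 tcp [ 463.8 -288.    60.6] jaw 89.72 tilt 0.1 w 35.6 F [-0.7 -0.5 -0.7] q [ -39.   31.  108.    0.   41. -128.]
(464, -289.7, -15.8, 90) turn_x -0.0008 shift [ 0.509 -0.012  0.002]
```

Call:
jog_arm([
  [[-0.002,0,0],[0.2,-0.01,0],255],
  [[-0.002,0,0],[0.36,-0.01,0],255],
  [[-0.002,0,0],[0.45,-0.01,0],255],
  [[-0.002,0,0],[0.48,-0.01,0],255],
  [[-0.002,0,0],[0.495,-0.01,0],255],
  [[-0.002,0,0],[0.504,-0.01,0],255],
  [[-0.002,0,0],[0.509,-0.01,0],255],
  [[-0.002,0,0],[0.513,-0.01,0],255],
  [[-0.002,0,0],[0.513,-0.01,0],255],
  [[-0.002,0,0],[0.513,-0.01,0],255],
  [[-0.002,0,0],[0.513,-0.01,0],255],
])

```text
t: 37.43
eef_pos: [463.6, -291.3, -15.8]
eef_rot: [-45.1, 90.0, -44.8]
ft_force: [-0.3, 0.7, 2.6]
width: 35.8
```

Call:
jog_arm([
  [[0,0,0],[0,0,0],155],
  [[0,0,0],[0,0,0],140],
  [[0,0,0],[0,0,0],110],
  [[0,0,0],[0,0,0],80],
  [[0,0,0],[0,0,0],60],
  [[0,0,0],[0,0,0],60],
  [[0,0,0],[0,0,0],60],
  [[0,0,0],[0,0,0],60],
  [[0,0,0],[-0.1,0,0],60],
  [[0,0,0],[-0.3,0,0],60],
  [[0,0,0],[-0.5,0,0],60],
  [[0,0,0],[-0.7,0,0],60],
  [[0,0,0],[-0.95,0,0],0],
  [[0,0,0],[-0.95,0,0],0],
  [[0,0,0],[-0.95,0,0],0],
  [[0,0,0],[-0.95,0,0],0],
])

```text
t: 38.77
eef_pos: [463.2, -290.9, 125.9]
eef_rot: [161.4, 90.0, 161.8]
ft_force: [-0.1, 0.7, 0.3]
width: 92.3
```

```bash
python3 -c "
from m import *
plan()
a=cap('wrist');save(a,'w9');c=cap('scene');save(c,'s9')
z=dict(c=cloud(a),d=a['depth'],col=a['color']);np.savez('w9.npz',**z)
b=cap('side')
zs=dict(c=cloud(b),d=b['depth'],col=b['color'])
for n,z in (('side',zs),('scene',dict(c=cloud(c),d=c['depth'],col=c['color']))):
  print(n);meas(z,dict(jar=(236,143),dish=(171,187)) if n=='side' else dict(jar=(296,288),dish=(353,226)),25)
cv2.imwrite('pics/f.png',np.hstack([cv2.resize(a['color'],(400,300)),cv2.resize(c['color'][120:345,80:380],(400,300),interpolation=cv2.INTER_CUBIC)])[...,::-1])"
```

```text
t 38.77 tcp [ 463.2 -290.9  125.9] jaw 90.35 tilt 0.01 w 92.3 F [-0.1  0.7  0.3] q [ -39.   26.  104.   -0.   50. -129.]
side
jar 347 ztop 73.9 med 46.0 rect [ 758.3 -144.3] [33.9 37.8] 55.7 mean [ 756.8 -142.4] circ [ 758.8 -143.5] 19.6 ext [ 740. -161.] [ 778. -126.]
dish 146 ztop 15.8 med 13.5 rect [758.7  99.9] [75.6 80.3] 25.6 mean [760.1  98.7] circ [758.5 101. ] 41.7 ext [719.  61.] [798. 143.]
scene
jar 704 ztop 78.4 med 55.3 rect [ 758.6 -147.3] [35.1 36.1] 32.4 mean [ 759.4 -149. ] circ [ 758.3 -148. ] 19.0 ext [ 741. -167.] [ 777. -129.]
dish 451 ztop 19.6 med 15.4 rect [756.4  99.4] [77.  77.4] 41.5 mean [754.2 104.2] circ [757.6  99.8] 40.9 ext [717.  59.] [794. 140.]
```

View pics/f.png

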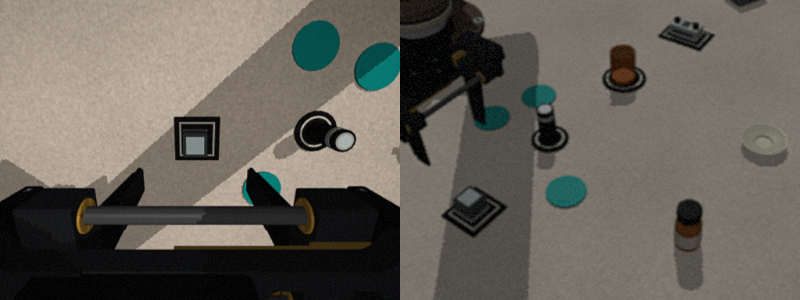

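All four parts stand on their mats, and the jar and dish have not moved. One numeric check of the block, then I hand in.

```bash
python3 -c "
from m import *
meas(np.load('w9.npz'),dict(block=(250,182),msq=(252,176)),32)"
```

```text
block 1098 ztop 39.4 med 38.1 rect [ 463.  -291.9] [36.  35.4] 0.4 mean [ 462.3 -292. ] circ [ 463.3 -292.1] 24.2 ext [ 445. -309.] [ 481. -274.]
msq 2390 ztop 5.5 med 4.1 rect [ 465.6 -288.9] [75.8 80. ] 0.5 mean [ 459.8 -287.1] circ [ 464.2 -289.3] 52.6 ext [ 428. -329.] [ 504. -249.]
```

```bash
python3 -c "
from h import *
print(env.sign_off())"
```

```text
the job is handed in; nothing more can be done
None
```

All four parts are on their mats, upright and inside the white outlines. I placed them in the order listed (beaker, lamp, cover, block), opened the gripper clear of everything and handed the job in. The clock read about 39 s of the 118 s allowed.

| Part | Distance from mat centre | Angle difference | Room to the outline when centred |
|---|---|---|---|
| Beaker | about 2.5 mm | – | 7 mm |
| Lamp | about 2 mm | – | 7 mm |
| Cover | under 1 mm | 0.1° | 7 mm |
| Block | about 3 mm | under 1° | 7 mm |

The jar and dish measured within about 2.5 mm of where they started, which is within the cameras' error. I left the turquoise look-alikes alone.

**Disagreements along the way:**
- **Fingertips:** the camera showed them about 28 mm above the reported TCP. Two attempts on the cover therefore closed over its top, and one pressed on its thumbscrews with about 6 N. The cover did not move measurably, and I gripped it properly once I had corrected for the offset.
- **Cameras:** the scene camera read about 4 mm high and up to 6 mm apart from the side camera. I used the wrist camera for placing instead.

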